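# Show a spice jar's base to the phone camera on a video call

## Task

A colleague on the video call wants to read the best-before date stamped on the base of the spice jar with the green label. Pull the spice drawer all the way open by its knob, take that jar out and hold it up to the phone's front camera: its base square to the lens, straight in front of it and about 10 cm away, the cap pointing away from the phone. Finish still holding it there, steady, with the other two jars lying in the open drawer and the phone and the things around not shifted.

Things in the scene. Friction and masses are not known exactly. Their poses are not given: they have to be found in the camera images.
- spice_cabinet: Low light-wood spice cabinet, 319 mm wide, 158 mm deep, 78 mm high, fixed on the worktop, turned by up to 0.2 rad. Its one drawer fills the front. The two mills stand at the back of its top. Origin: centre of its underside; x points from its front to its back, y along its front to the left, z up. The front is 79 mm from the origin.
- drawer_knob (a point): Grip point of the steel knob on the middle of the drawer front: centre of the knob's head (29 mm across, 17 mm long in the pull direction, with a 14 mm neck behind it), 34 mm out from the drawer front and 46 mm above the worktop. Axes as the cabinet's: x points into the cabinet, so the drawer opens along minus x.
- spice_drawer (a joint): How far the spice drawer is pulled out, m: 0 shut (as it starts), 0.115 fully open at its stop. It slides against about 1.5 N and stays where it is left. Fully open, the jars lie clear in front of the cabinet; at less than 0.11 their caps are still under its top.
- drawer_floor (a point): Centre of the drawer's inner floor, 18 mm above the worktop; axes as the cabinet's. Inside 279 mm wide, 116 mm long; front 75 mm, other walls 56 mm above the worktop. Three cradles (y = -0.08, 0, 0.08) each hold one jar along x on the floor between two dowels set under its flanks, jar axis 20.6 mm above the floor, 39 mm free beside each jar. Any jar may lie in any cradle.
- jar_green: This is the jar to show. Glass spice jar, green label, black screw cap: a cylinder 41 mm across, 105 mm long, cap the last 21 mm, about 0.11 kg. It lies label up in a cradle of the drawer, base to the drawer's front (to the robot), cap to the back. Origin: centre of its base; z runs along the jar from base to cap (as it lies: level, pointing into the cabinet).
- jar_green_cap (a point): Centre of the top face of the cap of the green-labelled jar, 105 mm from its base along its axis; axes as the jar's.
- jar_blue: Glass spice jar, dark blue and white label, black screw cap: a cylinder 41 mm across, 105 mm long, cap the last 21 mm, about 0.11 kg. It lies label up in a cradle of the drawer, base to the drawer's front (to the robot), cap to the back. Origin: centre of its base; z runs along the jar from base to cap (as it lies: level, pointing into the cabinet).
- jar_red: Glass spice jar, white, red and orange label, black screw cap: a cylinder 41 mm across, 105 mm long, cap the last 21 mm, about 0.11 kg. It lies label up in a cradle of the drawer, base to the drawer's front (to the robot), cap to the back. Origin: centre of its base; z runs along the jar from base to cap (as it lies: level, pointing into the cabinet).
- phone_lens (a point): The front camera of the phone: a small black dot 8 mm below the middle of the phone's top edge, about 174 mm above the worktop. This frame's z axis is the camera's line of sight, out of the screen, rising 20 degrees above level because the phone leans back by 20 degrees; x points to the right as one faces the screen, y up along the phone.
- phone: Black phone (75 mm wide, 156 mm tall, 9 mm thick) standing upright on a weighted aluminium stand, 0.55 kg together, loose on the worktop to the left of the spice cabinet with its screen to the robot. Origin: centre of the underside of the stand's foot (104 by 84 mm); at yaw 0 the screen faces -x; z up.
- pepper_mill: Light-wood pepper mill, 58 mm across, 170 mm high, loose on the cabinet's top, to leave alone. Origin: centre of its underside, z up.
- salt_mill: Small grey and clear salt mill, 44 mm across, 90 mm high, loose on the cabinet's top, to leave alone. Origin: centre of its underside, z up.
- mug: White mug with a handle, 82 by 116 mm, 98 mm high, beyond the phone to the left, to leave alone. Origin: centre of its underside, z up.
- pen: Blue ball pen, 142 mm long, 10 mm thick, on the blue notebook at the left, to leave alone. Origin: centre of its underside, y along the pen.

How it is judged (in metres and radians):
On the way, in this order (a step that is already met when the one before it is completed fails the run):
1. the spice drawer is pulled all the way open (at least 105 of 115 mm) (value of joint spice_drawer above 0.105 m), for 0.2 s.
2. the green-labelled jar is lifted clear of the drawer, in the fingers (z of jar_green in the frame of drawer_floor above 0.07 m and contact force between jar_green and the fingers above 1 N), for 0.2 s.
3. the jar's base is shown to the phone camera (z of jar_green in the frame of phone_lens between 0.06 and 0.15 m and x of jar_green in the frame of phone_lens between -0.025 and 0.025 m and y of jar_green in the frame of phone_lens between -0.025 and 0.025 m and angle between the z axis of jar_green and the z axis of phone_lens, either way round below 0.22 rad and z of jar_green_cap in the frame of phone_lens above 0.15 m and contact force between jar_green and the fingers above 1 N), for 0.3 s.
At the end, for the whole second after the job is handed in: The fingers hold the green-labelled jar still: base 60-150 mm from the lens, within 25 mm of its line of sight, axis within 0.22 rad of that line, cap on the far side. Drawer still over 80 mm open, the other jars lying in it; phone within 15 mm, things around within 25 mm of their start (all of step 3 and x of jar_blue in the frame of drawer_floor between -0.085 and 0.03 m and y of jar_blue in the frame of drawer_floor between -0.13 and 0.13 m and z of jar_blue in the frame of drawer_floor between 0.01 and 0.032 m and angle between each of jar_blue, jar_red's own z axis and vertical above 1.4 rad and x of jar_red in the frame of drawer_floor between -0.085 and 0.03 m and y of jar_red in the frame of drawer_floor between -0.13 and 0.13 m and z of jar_red in the frame of drawer_floor between 0.01 and 0.032 m and distance of phone from where it was at the start of the episode below 0.015 m and distance of each of pepper_mill, salt_mill, mug, pen from where it was at the start of the episode below 0.025 m and angle between phone's own z axis and vertical below 0.12 rad and height (world z) of jar_green above 0.13 m and linear speed of jar_green below 0.03 m/s and angular speed of jar_green below 0.3 rad/s and contact force between jar_green and phone below 0.2 N and value of joint spice_drawer above 0.08 m); the arm keeps its last pose, push and grip.
It fails at once if the phone is shifted by more than 15 mm or tipped (distance of phone from where it was at the start of the episode above 0.015 m or angle between phone's own z axis and vertical above 0.25 rad).
It fails at once if a mill on the cabinet is shifted by more than 25 mm or tipped (distance of any of pepper_mill, salt_mill from where it was at the start of the episode above 0.025 m or angle between any of pepper_mill, salt_mill's own z axis and vertical above 0.25 rad).
It fails at once if the mug or pen is shifted by more than 25 mm, or the mug tipped (distance of any of mug, pen from where it was at the start of the episode above 0.025 m or angle between mug's own z axis and vertical above 0.25 rad).
It fails at once if another jar is lifted from its cradle (z of any of jar_blue, jar_red in the frame of drawer_floor above 0.045 m).
It fails at once if the jar knocks against the phone or its stand (contact force between jar_green and phone above 1 N).
It also fails if it takes over 48 s, if anything falls off the work surface, if the arm or the gripper's body presses on something with over 40 N, if the wrist force passes 120 N, or if a joint passes its speed limit or range.

## Robot

A 6-joint arm with a two-finger parallel gripper is mounted at the origin on a cart in front of the work surface, level with it; the furniture and walls round the work are solid. World frame = base frame: x ahead of the robot, y to its left, z up, the work surface at z = 0. Lengths are in m, angles in degrees, forces in N, time in s.
With the tool pointing down it reaches from about 0.35 to 0.875 m from the base axis. Payload 4.2 kg.
Tool frame: the origin (TCP) lies between the finger pads; the fingertips stand 17 mm ahead of it and the grasp point (between the pads) lies 2 mm behind it; z points along the fingers, y is the line along which they close (so a half turn about z gives the same grasp; the last joint's range is limited). The gripper opens to 87 mm and grips with 3 to 60 N. Pads are 19 mm wide; open, the fingers measure 117 mm over their backs; the gripper's body (75 mm by 190 mm) begins 51 mm behind the grasp point.
Start: joints at [78.759, 22.042, 0.453, 0, -68.411, -14.817], TCP at [0.275, 0.561, 0.24] pointing down, gripper open.
Joint ranges: [-179.83, 179.83], [-69.29, 118.12], [-61.27, 80.66], [-181.25, 117.63], [-171.15, -9.14], [-177.46, 177.46]. Speed limits (degrees/s): [159.86, 159.86, 180, 180, 180, 180].

## Interface

Orientations are given as a 3x3 rotation matrix whose columns are the frame's x, y, z axes.
In Python, from station import r gives the robot as it stands.
- The arm moves only by the tool servo_tool, never from a script. Its argument "targets" is a list of rows, each a list of 5 numbers: the shift along the world's x, y, z in units of 30 mm (1.0 is 30 mm), then the turn about the world's z in rad, then the finger opening in mm, from 0 to 87. In form: [[x, y, z, turn, gripper], ...]. A call has exactly 5 rows; each row is the pose to reach, as a shift and turn from the pose commanded when the call began; what a row does not reach only later rows make up. A row lasts 1/12 s, in which the tool goes at most 41.7 mm and 7.16 degrees, less where a joint would pass 70% of its speed; a pose out of reach is approached as far as the arm can. A call with a gripper value outside its range is refused whole. The fingers move at their own pace and stop on an object; the grip force is fixed at half the most. Time passes only in rows, so rows that repeat a pose let the fingers close, or fill a call up. It gives the time, the measured TCP pose, the force, the opening and the grip force at its end, in the units of the state.
- r.sense(): the state, without advancing time (a new reading comes with each control period).
- r.capture(name): name is "scene" or "top" or "wrist"; returns a dict with "pixels" (420x560x3 uint8, red, green, blue), "fx", "fy", "cx", "cy" (pixels), "world_from_camera" (4x4, takes a point from camera to world coordinates). Camera axes: x right, y down, z forward; pixel columns grow to the right and rows downward; lengths in m; the calibration is good to about 2 mm. A picture is of the moment at which its call begins. There is no depth.
- r.finish_job(): hands the job in; it is judged then, once.
The state is a dict: "time_s": time; "joints": joint angles; "joint_velocities": joint speeds; "effort": joint torques, N m; "tcp_pos": TCP position; "ee_rot": TCP orientation; "wrist_force": force on the tool from outside, world axes, zero at the start; "moment": the same for the moment, N m; "gripper_width": opening from 0.0 (shut) to 1.0 (fully open); "gripper_force": force on a finger pad.
Only numpy, scipy, OpenCV 4.12 (cv2) and the standard library are available. Lean on these libraries where they do the work, as an engineer would, in place of code of your own. Each camera call takes 0.05 s, during which the arm holds its last target. There are 200 camera calls.

## Working session

There is one attempt and no reset: what is moved stays moved. The work goes in short steps, Python scripts to look and compute and a tool call to move; the robot and the scene stay as the last step left them, time stands still between calls to the robot, and variables do not carry over. Pictures are saved under pics/ and viewed, at most 10 in all, crops included, and the job is handed in when it is done.

Besides the shell and the picture viewer there is one more tool, called after "Call:" in YAML: its name, and indented under it one key for each argument. servo_tool: Moves the arm, as the interface text tells. Its arguments: {"type":"object","properties":{"targets":{"type":"array","items":{"type":"array","items":{"type":"number"}}}},"required":["targets"]}

```bash
mkdir -p pics; cat > h.py <<'E'
import numpy as np, cv2, json
from station import r
def snap(n,f):
    c=r.capture(n); cv2.imwrite(f'pics/{f}.png',c['pixels'][:,:,::-1])
    np.savez(f'pics/{f}.npz',**{k:np.array(c[k]) for k in c}); return c
def ray(f,u,v):
    c=np.load(f'pics/{f}.npz'); T=c['world_from_camera']
    d=T[:3,:3]@np.array([(u-c['cx'])/c['fx'],(v-c['cy'])/c['fy'],1]); return T[:3,3],d/np.linalg.norm(d)
def tri(*obs):
    A=np.zeros((3,3));b=np.zeros(3);R=[ray(*o) for o in obs]
    for o,d in R:
        P=np.eye(3)-np.outer(d,d);A+=P;b+=P@o
    p=np.linalg.solve(A,b); return p,[np.linalg.norm((np.eye(3)-np.outer(d,d))@(p-o))*1e3 for o,d in R]
def plane(f,u,v,z):
    o,d=ray(f,u,v); return o+d*(z-o[2])/d[2]
def proj(f,p):
    c=np.load(f'pics/{f}.npz'); q=np.linalg.inv(c['world_from_camera'])@np.append(p,1)
    return c['fx']*q[0]/q[2]+c['cx'],c['fy']*q[1]/q[2]+c['cy']
E
python3 - <<'E'
from h import *
np.set_printoptions(precision=3,suppress=True)
for n in ("scene","top","wrist"):
    c=snap(n,n+"0"); print(n,c['fx'],np.array(c['world_from_camera']))
print(r.sense())
a=cv2.imread('pics/scene0.png');b=cv2.imread('pics/top0.png')
E
```

```text
scene 475.547204531688 [[ 0.809 -0.419  0.411  0.137]
 [-0.587 -0.581  0.564 -0.582]
 [ 0.002 -0.698 -0.716  0.918]
 [ 0.     0.     0.     1.   ]]
top 530.9689495006254 [[-0.003 -0.988  0.157  0.4  ]
 [-1.     0.004  0.006  0.059]
 [-0.007 -0.157 -0.988  1.28 ]
 [ 0.     0.     0.     1.   ]]
wrist 318.8614495092683 [[-0.439 -0.863 -0.251  0.343]
 [-0.898  0.423  0.119  0.527]
 [ 0.003  0.278 -0.961  0.384]
 [ 0.     0.     0.     1.   ]]
{'time_s': 0.15, 'joints': array([ 78.758,  22.083,   0.4  ,  -0.021, -68.412, -14.816]), 'joint_velocities': array([-0.016, -0.203,  0.233,  0.183,  0.018, -0.05 ]), 'effort': array([ -0.   , -39.105,  18.759,   4.222,   0.012,  -0.   ]), 'tcp_pos': array([0.274, 0.561, 0.239]), 'ee_rot': array([[ 0.898, -0.439, -0.001],
       [-0.439, -0.898, -0.002],
       [ 0.   ,  0.002, -1.   ]]), 'wrist_force': array([0.149, 0.462, 0.078]), 'moment': array([ 0.045, -0.024,  0.034]), 'gripper_force': 0.0, 'gripper_width': 0.9987070543394607}
```

View pics/scene0.png

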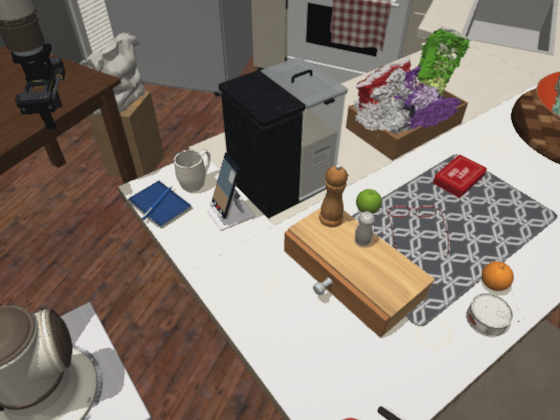

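View pics/top0.png

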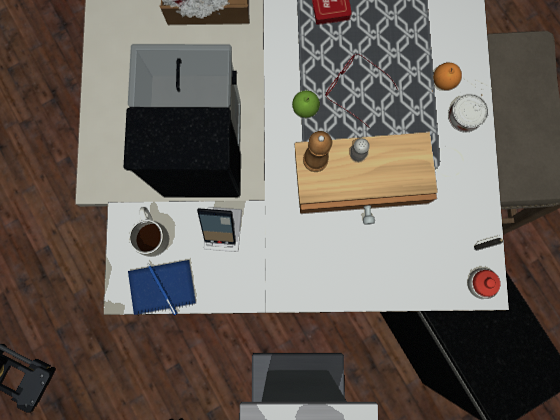

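```bash
python3 - <<'E'
from h import *
s=cv2.imread('pics/scene0.png');t=cv2.imread('pics/top0.png')
def cr(i,x,y,w,h,k): return cv2.resize(i[y:y+h,x:x+w],None,fx=k,fy=k,interpolation=cv2.INTER_CUBIC)
m=np.vstack([np.hstack([cr(s,270,210,160,120,2.5),cr(t,290,125,160,120,2.5)]),
 np.hstack([cr(s,200,145,80,60,5),cr(t,180,195,80,60,5)])])
cv2.imwrite('pics/m1.png',m)
E
```

```text
(no output)
```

View pics/m1.png

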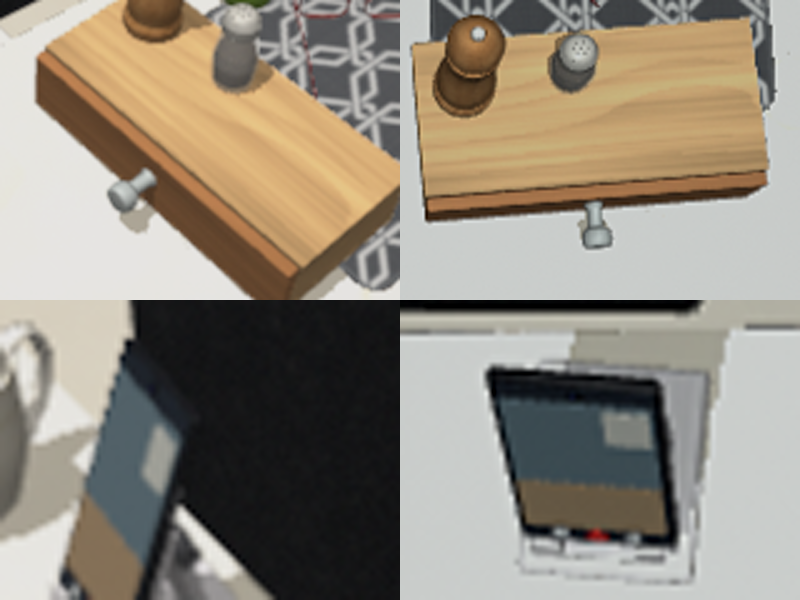

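```bash
python3 - <<'E'
from h import *
np.set_printoptions(precision=4,suppress=True)
S,T='scene0','top0'
for n,a,b in [('knob',(319.6,288),(368.8,219.4)),('FL',(285.2,232.8),(300,204.2)),('FR',(390,318),(437.2,193.8)),
 ('pTL',(225.6,153.4),(197.6,209)),('pTR',(239.4,168),(232.4,211.4)),('pBL',(212.4,202),(204.6,241.8))]:
    print(n,*tri((S,*a),(T,*b)))
for n,p in [('FL',(300,204.2)),('FR',(437.2,193.8)),('BL',(295.2,142.6)),('BR',(430,132.2))]: print(n,plane(T,*p,.078))
for n,p in [('TL',(197.6,209)),('TR',(232.4,211.4))]: print(n,plane(T,*p,.182))
for n,p in [('BL',(204.6,241.8)),('BR',(235.4,244))]: print(n,plane(T,*p,.035))
E
```

```text
knob [ 0.57   -0.1455  0.0512] [np.float64(1.8460888441963763), np.float64(1.846088844196674)]
FL [0.6008 0.0169 0.0663] [np.float64(1.8015437649434702), np.float64(1.8015437649433663)]
FR [ 0.6246 -0.2995  0.0793] [np.float64(1.674650067765091), np.float64(1.6746500677650755)]
pTL [0.5753 0.2354 0.1773] [np.float64(0.7256010549526468), np.float64(0.7256010549528434)]
pTR [0.5686 0.1613 0.1849] [np.float64(0.5983240114206622), np.float64(0.598324011420805)]
pBL [0.5215 0.2389 0.0367] [np.float64(3.0917517931714515), np.float64(3.0917517931714116)]
FL [0.6005 0.0165 0.078 ]
FR [ 0.6234 -0.2989  0.078 ]
BL [0.7466 0.0264 0.078 ]
BR [ 0.7702 -0.2894  0.078 ]
TL [0.5739 0.2349 0.182 ]
TR [0.5685 0.1618 0.182 ]
BL [0.5189 0.2404 0.035 ]
BR [0.5134 0.1678 0.035 ]
```

Call:
servo_tool:
  targets:
    - [0.39,-0.94,0,-0.105,87]
    - [0.78,-1.88,0,-0.21,87]
    - [1.17,-2.82,0,-0.314,87]
    - [1.56,-3.76,0,-0.42,87]
    - [1.95,-4.7,0,-0.5234,87]

```text
time_s: 0.57
tcp_pos: [0.3332, 0.4189, 0.2392]
ee_rot: [[0.555, -0.832, -0.0], [-0.832, -0.555, -0.001], [0.0, 0.001, -1.0]]
wrist_force: [0.2, -0.3, -0.3]
gripper_width: 0.997
gripper_force: 0.0
```

```bash
python3 - <<'E'
from h import *
np.set_printoptions(precision=4,suppress=True)
for n,u,v in [('salt',358.8,160),('pep',316,163)]: print(n,plane('top0',u,v,.078))
s=r.sense();print(s['joints'],s['tcp_pos'],s['time_s'])
E
```

```text
salt [ 0.7041 -0.1211  0.078 ]
pep [ 0.6974 -0.0215  0.078 ]
[ 68.871   13.3425 -12.1557  -0.0064 -64.5423 -35.19  ] [0.3332 0.4189 0.2392] 0.5667
```

Call:
servo_tool:
  targets:
    - [0.39,-0.94,0,-0.105,87]
    - [0.78,-1.88,0,-0.21,87]
    - [1.17,-2.82,0,-0.314,87]
    - [1.56,-3.76,0,-0.42,87]
    - [1.95,-4.7,0,-0.5234,87]

```text
time_s: 0.98
tcp_pos: [0.3916, 0.2779, 0.2394]
ee_rot: [[0.064, -0.998, -0.0], [-0.998, -0.064, -0.0], [0.0, 0.0, -1.0]]
wrist_force: [0.9, -0.2, 0.2]
gripper_width: 0.998
gripper_force: 0.0
```

Call:
servo_tool:
  targets:
    - [0.39,-0.94,0,-0.105,87]
    - [0.78,-1.88,0,-0.21,87]
    - [1.17,-2.82,0,-0.314,87]
    - [1.56,-3.76,0,-0.42,87]
    - [1.95,-4.7,0,-0.5234,87]

```text
time_s: 1.4
tcp_pos: [0.4501, 0.1369, 0.2395]
ee_rot: [[-0.443, -0.896, -0.0], [-0.896, 0.443, 0.0], [-0.0, 0.0, -1.0]]
wrist_force: [0.4, 0.5, 0.4]
gripper_width: 0.997
gripper_force: 0.0
```

Call:
servo_tool:
  targets:
    - [0.39,-0.94,0,-0.105,87]
    - [0.78,-1.88,0,-0.21,87]
    - [1.17,-2.82,0,-0.314,87]
    - [1.56,-3.76,0,-0.42,87]
    - [1.95,-4.7,0,-0.5234,87]

```text
time_s: 1.82
tcp_pos: [0.5087, -0.0041, 0.2394]
ee_rot: [[-0.832, -0.555, -0.0], [-0.555, 0.832, 0.0], [0.0, 0.0, -1.0]]
wrist_force: [-0.2, 0.4, 0.2]
gripper_width: 0.998
gripper_force: 0.0
```

Call:
servo_tool:
  targets:
    - [0.39,-0.94,0,-0.105,87]
    - [0.78,-1.88,-0.3,-0.21,87]
    - [1.17,-2.82,-0.7,-0.314,87]
    - [1.56,-3.76,-1.0,-0.42,87]
    - [1.95,-4.7,-1.3,-0.5234,87]

```text
time_s: 2.23
tcp_pos: [0.5671, -0.145, 0.1997]
ee_rot: [[-0.998, -0.064, -0.001], [-0.064, 0.998, 0.0], [0.001, 0.0, -1.0]]
wrist_force: [0.1, 0.8, 0.1]
gripper_width: 1.002
gripper_force: 0.0
```

```bash
python3 - <<'E'
from h import *
np.set_printoptions(precision=4,suppress=True)
snap('wrist','w1')
s=r.sense();print(s['joints'],s['tcp_pos'],s['time_s'],np.degrees(np.arctan2(s['ee_rot'][1,0],s['ee_rot'][0,0])),s['joint_velocities'])
print(proj('w1',np.array([.568,-.1445,.046])))
E
```

```text
[  1.1579  20.3381  -8.5375   0.0628 -61.3137 -87.8975] [ 0.5679 -0.1486  0.1973] 2.2833 -176.7094372058497 [ 3.5018 -2.0863 -3.2874 -1.509  -1.5342  6.3934]
(np.float64(276.998812700191), np.float64(197.55437482843496))
```

View pics/w1.png

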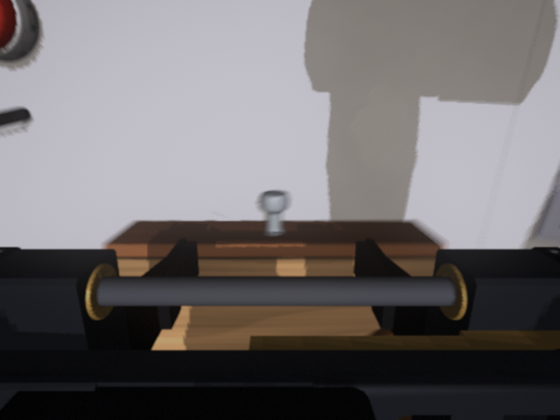

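```bash
python3 - <<'E'
from h import *
np.set_printoptions(precision=4,suppress=True)
snap('wrist','w2')
a=cv2.imread('pics/w2.png');cv2.imwrite('pics/w2c.png',cv2.resize(a[170:260,200:350],None,fx=5,fy=5,interpolation=cv2.INTER_CUBIC))
s=r.sense();print(s['tcp_pos'],np.degrees(np.arctan2(s['ee_rot'][1,0],s['ee_rot'][0,0])))
E
```

```text
[ 0.5668 -0.1467  0.1978] -176.35577076625458
```

View pics/w2c.png

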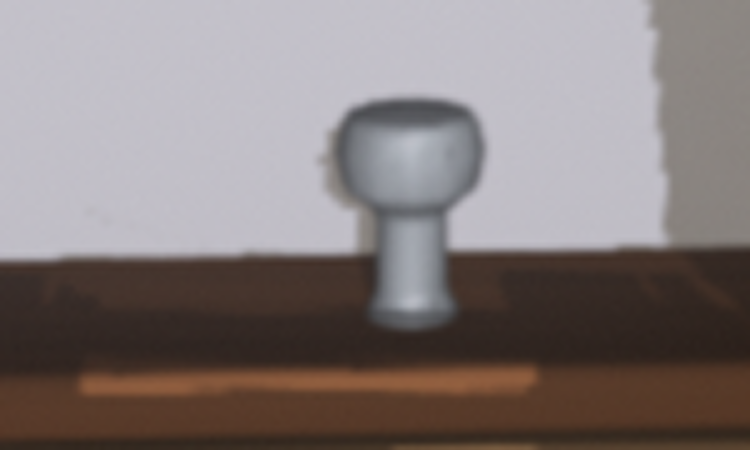

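```bash
python3 - <<'E'
from h import *
np.set_printoptions(precision=4,suppress=True)
print(tri(('w2',282.2,200.6),('top0',368.8,219.4),('scene0',319.6,288)), tri(('w2',282.2,200.6),('top0',368.8,219.4)),plane('w2',282.2,200.6,.046))
s=r.sense();print(s['tcp_pos'],s['time_s'])
E
```

```text
(array([ 0.5699, -0.1447,  0.0507]), [np.float64(1.4623360612120118), np.float64(1.4665519577734272), np.float64(2.417860968327508)]) (array([ 0.5675, -0.1436,  0.0576]), [np.float64(0.048091810482216904), np.float64(0.04809181048201687)]) [ 0.5706 -0.1432  0.046 ]
[ 0.5668 -0.1467  0.1978] 2.3333
```

Call:
servo_tool:
  targets:
    - [0.05,0,-1.0,0,87]
    - [0.1,0,-2.1,0,87]
    - [0.1,0,-3.2,0,87]
    - [0.1,0,-4.3,0,87]
    - [0.1,0,-5.05,0,87]

```text
time_s: 2.75
tcp_pos: [0.5682, -0.1428, 0.0463]
ee_rot: [[-0.998, -0.071, -0.004], [-0.071, 0.998, 0.001], [0.004, 0.001, -1.0]]
wrist_force: [-1.4, 0.0, 0.2]
gripper_width: 0.999
gripper_force: 0.0
```

Call:
servo_tool:
  targets:
    - [0,0,0,0,60]
    - [0,0,0,0,20]
    - [0,0,0,0,20]
    - [0,0,0,0,20]
    - [0,0,0,0,20]

```text
time_s: 3.17
tcp_pos: [0.5713, -0.1434, 0.0512]
ee_rot: [[-0.998, -0.07, 0.004], [-0.07, 0.998, -0.0], [-0.004, -0.0, -1.0]]
wrist_force: [0.7, 0.6, 0.4]
gripper_width: 0.706
gripper_force: 0.0
```

Call:
servo_tool:
  targets:
    - [0,0,0,0,20]
    - [0,0,0,0,20]
    - [0,0,0,0,20]
    - [0,0,0,0,20]
    - [0,0,0,0,20]

```text
time_s: 3.58
tcp_pos: [0.57, -0.1435, 0.0491]
ee_rot: [[-0.998, -0.07, 0.0], [-0.07, 0.998, 0.0], [-0.0, 0.0, -1.0]]
wrist_force: [0.1, -0.3, 0.9]
gripper_width: 0.322
gripper_force: 1.4
```

Call:
servo_tool:
  targets:
    - [0,0,0,0,20]
    - [-0.1,0,0,0,20]
    - [-0.3,-0.02,0,0,20]
    - [-0.6,-0.04,0,0,20]
    - [-0.95,-0.07,0,0,20]

```text
time_s: 4.0
tcp_pos: [0.5415, -0.1457, 0.0492]
ee_rot: [[-0.998, -0.07, 0.001], [-0.07, 0.998, -0.0], [-0.001, -0.0, -1.0]]
wrist_force: [2.6, 0.5, 0.4]
gripper_width: 0.302
gripper_force: 30.0
```

Call:
servo_tool:
  targets:
    - [-0.4,-0.03,0,0,20]
    - [-0.8,-0.06,0,0,20]
    - [-1.2,-0.08,0,0,20]
    - [-1.6,-0.11,0,0,20]
    - [-1.9,-0.13,0,0,20]

```text
time_s: 4.42
tcp_pos: [0.4828, -0.1501, 0.0492]
ee_rot: [[-0.998, -0.07, -0.001], [-0.07, 0.998, -0.0], [0.001, -0.0, -1.0]]
wrist_force: [2.6, -3.5, -1.8]
gripper_width: 0.304
gripper_force: 30.0
```

Call:
servo_tool:
  targets:
    - [-0.3,-0.02,0,0,20]
    - [-0.6,-0.04,0,0,20]
    - [-0.8,-0.06,0,0,20]
    - [-0.95,-0.07,0,0,20]
    - [-1.0,-0.07,0,0,20]

```text
time_s: 4.83
tcp_pos: [0.4553, -0.1522, 0.0492]
ee_rot: [[-0.998, -0.07, 0.004], [-0.07, 0.998, -0.001], [-0.004, -0.001, -1.0]]
wrist_force: [6.5, -5.9, -7.8]
gripper_width: 0.305
gripper_force: 30.0
```

Call:
servo_tool:
  targets:
    - [-0.03,0,0,0,20]
    - [-0.03,0,0,0,20]
    - [-0.03,0,0,0,20]
    - [-0.03,0,0,0,20]
    - [-0.03,0,0,0,20]

```text
time_s: 5.25
tcp_pos: [0.4553, -0.1521, 0.0492]
ee_rot: [[-0.998, -0.07, 0.004], [-0.07, 0.998, -0.001], [-0.004, -0.001, -1.0]]
wrist_force: [5.2, -6.8, -4.9]
gripper_width: 0.306
gripper_force: 30.0
```

Call:
servo_tool:
  targets:
    - [0.07,0,0,0,20]
    - [0.07,0,0,0,50]
    - [0.07,0,0,0,60]
    - [0.07,0,0,0,60]
    - [0.07,0,0,0,60]

```text
time_s: 5.67
tcp_pos: [0.455, -0.1513, 0.0489]
ee_rot: [[-0.998, -0.07, -0.001], [-0.07, 0.998, 0.0], [0.001, 0.0, -1.0]]
wrist_force: [0.6, -0.6, -0.1]
gripper_width: 0.522
gripper_force: 0.0
```

Call:
servo_tool:
  targets:
    - [0,0,0.5,0,60]
    - [0,0,1.5,0,60]
    - [0,0,2.8,0,60]
    - [0,0,4.1,0,60]
    - [0,0,5.3,0,60]

```text
time_s: 6.08
tcp_pos: [0.4551, -0.1514, 0.2101]
ee_rot: [[-0.998, -0.07, -0.0], [-0.07, 0.998, 0.0], [0.0, 0.0, -1.0]]
wrist_force: [0.2, 0.2, -0.3]
gripper_width: 0.687
gripper_force: 0.0
```

Call:
servo_tool:
  targets:
    - [0,0,0.6,0,60]
    - [0,0,1,0,60]
    - [0,0,1.2,0,60]
    - [0,0,1.2,0,60]
    - [0,0,1.2,0,60]

```text
time_s: 6.5
tcp_pos: [0.4551, -0.1513, 0.2432]
ee_rot: [[-0.998, -0.07, -0.001], [-0.07, 0.998, 0.001], [0.001, 0.001, -1.0]]
wrist_force: [0.2, 0.4, -0.9]
gripper_width: 0.69
gripper_force: 0.0
```

```bash
python3 - <<'E'
from h import *
np.set_printoptions(precision=4,suppress=True)
for n in('wrist','scene','top'): snap(n,n+'3')
s=r.sense();print(s['tcp_pos'],np.degrees(np.arctan2(s['ee_rot'][1,0],s['ee_rot'][0,0])),s['time_s'])
w,c,t=[cv2.imread(f'pics/{n}3.png') for n in('wrist','scene','top')]
k=lambda a:cv2.resize(a,(400,300))
z=lambda i,x,y:cv2.resize(i[y:y+120,x:x+160],None,fx=2.5,fy=2.5,interpolation=cv2.INTER_CUBIC)
cv2.imwrite('pics/m3.png',np.vstack([np.hstack([k(w),z(c,240,220)]),np.hstack([z(t,290,170),np.zeros((300,400,3),np.uint8)])]))
E
```

```text
[ 0.455  -0.1515  0.2426] -176.0088272822644 6.65
```

View pics/m3.png

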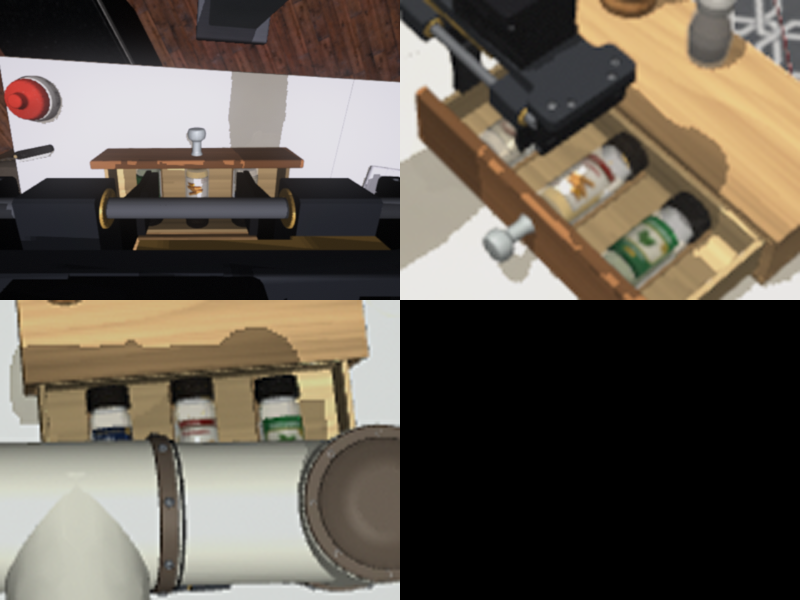

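```bash
python3 - <<'E'
from h import *
np.set_printoptions(precision=4,suppress=True)
print(plane('top3',400,199.6,.059),plane('top3',401.6,211.2,.059))
print(tri(('top3',401.6,211.2),('scene3',347.2,303.2)))
e=np.array([.9976,.0698,0]);f=np.array([-.0698,.9976,0])
F=np.array([.604,-.1411,0])
c=cv2.imread('pics/scene3.png');c=cv2.resize(c[220:340,240:400],None,fx=5,fy=5,interpolation=cv2.INTER_CUBIC)
t=cv2.imread('pics/top3.png');t=cv2.resize(t[170:230,370:450],None,fx=5,fy=5,interpolation=cv2.INTER_CUBIC)
J=F-.045*e-.08*f
for d in(-.0525,.0315,.0525):
    P=J+d*e
    ring=[P+.0205*(np.cos(a)*f+np.sin(a)*np.array([0,0,1]))+[0,0,.0386] for a in np.linspace(0,2*np.pi,25)]
    for im,n,o in((c,'scene3',(240,220)),(t,'top3',(370,170))):
        q=np.array([proj(n,p) for p in ring]);q=(q-o+.5)*5
        cv2.polylines(im,[q.astype(np.int32)],True,(0,0,255),1)
cv2.imwrite('pics/m4.png',np.vstack([c[240:],t]) if 0 else np.hstack([c[100:500,370:780],t[:,:390].copy() if 0 else cv2.copyMakeBorder(t,0,100,0,0,cv2.BORDER_CONSTANT)])[:, :800])
E
```

```text
[ 0.6136 -0.2173  0.059 ] [ 0.5862 -0.22    0.059 ]
(array([ 0.5853, -0.2182,  0.068 ]), [np.float64(0.4829072431820883), np.float64(0.4829072431819239)])
```

View pics/m4.png

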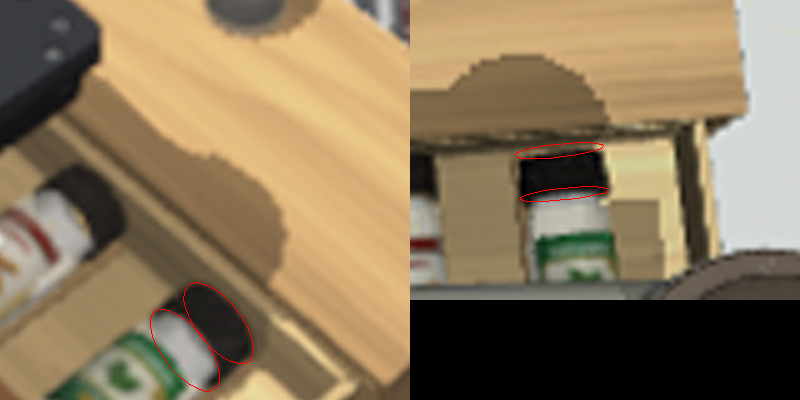

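Call:
servo_tool:
  targets:
    - [0.7,-0.5,0,0,60]
    - [1.5,-1,0,0,60]
    - [2.3,-1.5,0,0,60]
    - [3.1,-2.05,0,0,60]
    - [3.65,-2.42,0,0,60]

```text
time_s: 7.07
tcp_pos: [0.5666, -0.2254, 0.2421]
ee_rot: [[-0.998, -0.069, -0.002], [-0.069, 0.998, 0.0], [0.002, 0.0, -1.0]]
wrist_force: [0.4, -0.4, -0.1]
gripper_width: 0.69
gripper_force: 0.0
```

Call:
servo_tool:
  targets:
    - [0,0,-0.6,0,60]
    - [0,0,-1.6,0,60]
    - [0,0,-2.6,0,60]
    - [0,0,-3.6,0,60]
    - [0,0,-4.2,0,60]

```text
time_s: 7.48
tcp_pos: [0.5628, -0.2238, 0.1132]
ee_rot: [[-0.998, -0.069, -0.007], [-0.069, 0.998, 0.002], [0.007, 0.002, -1.0]]
wrist_force: [-0.3, -0.2, -0.7]
gripper_width: 0.688
gripper_force: 0.0
```

```bash
python3 - <<'E'
from h import *
np.set_printoptions(precision=4,suppress=True)
snap('scene','s5');snap('wrist','w5')
s=r.sense();print(s['tcp_pos'])
a=cv2.imread('pics/s5.png')[210:330,260:420];b=cv2.imread('pics/w5.png')
cv2.imwrite('pics/m5.png',np.hstack([cv2.resize(a,(400,300),interpolation=cv2.INTER_CUBIC),cv2.resize(b,(400,300))]))
E
```

```text
[ 0.5621 -0.2236  0.1129]
```

View pics/m5.png

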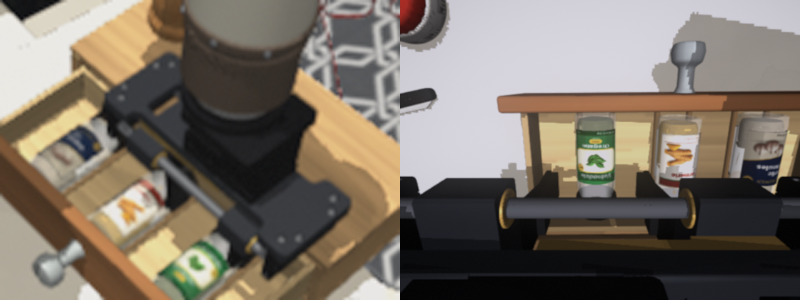

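Call:
servo_tool:
  targets:
    - [0,0,-0.6,0,60]
    - [0,0,-1.2,0,60]
    - [0,0,-1.8,0,60]
    - [0,0,-2.15,0,60]
    - [0,0,-2.25,0,60]

```text
time_s: 8.0
tcp_pos: [0.5646, -0.2242, 0.0493]
ee_rot: [[-0.998, -0.07, -0.003], [-0.07, 0.998, 0.0], [0.003, 0.001, -1.0]]
wrist_force: [-0.3, 0.7, -0.4]
gripper_width: 0.69
gripper_force: 0.0
```

Call:
servo_tool:
  targets:
    - [0,0,0,0,50]
    - [0,0,0,0,34]
    - [0,0,0,0,34]
    - [0,0,0,0,34]
    - [0,0,0,0,34]

```text
time_s: 8.42
tcp_pos: [0.5659, -0.2243, 0.0517]
ee_rot: [[-0.998, -0.07, 0.002], [-0.07, 0.998, -0.0], [-0.002, -0.001, -1.0]]
wrist_force: [0.9, 0.9, 2.1]
gripper_width: 0.452
gripper_force: 30.0
```

Call:
servo_tool:
  targets:
    - [0,0,0,0,34]
    - [0,0,0,0,34]
    - [0,0,0,0,34]
    - [0,0,0,0,34]
    - [0,0,0,0,34]

```text
time_s: 8.83
tcp_pos: [0.566, -0.2243, 0.0517]
ee_rot: [[-0.998, -0.07, 0.002], [-0.07, 0.998, -0.001], [-0.002, -0.001, -1.0]]
wrist_force: [-1.0, 1.3, 6.2]
gripper_width: 0.458
gripper_force: 30.0
```

Call:
servo_tool:
  targets:
    - [0,0,0,0,55]
    - [0,0,0,0,55]
    - [0,0,0,0,55]
    - [0,0,-0.15,0,55]
    - [0,0,-0.3,0,55]

```text
time_s: 9.25
tcp_pos: [0.5651, -0.2242, 0.041]
ee_rot: [[-0.998, -0.07, -0.0], [-0.07, 0.998, 0.0], [0.0, 0.0, -1.0]]
wrist_force: [-0.3, -0.4, -0.1]
gripper_width: 0.623
gripper_force: 0.0
```

Call:
servo_tool:
  targets:
    - [0,0,0,0,55]
    - [0,0,0,0,55]
    - [0,0,0,0,34]
    - [0,0,0,0,34]
    - [0,0,0,0,34]

```text
time_s: 9.67
tcp_pos: [0.5653, -0.2242, 0.0417]
ee_rot: [[-0.998, -0.07, 0.0], [-0.07, 0.998, -0.0], [-0.0, -0.0, -1.0]]
wrist_force: [-0.5, 0.0, 0.4]
gripper_width: 0.485
gripper_force: 0.0
```

Call:
servo_tool:
  targets:
    - [0,0,0,0,34]
    - [0,0,0,0,34]
    - [0,0,0,0,34]
    - [0,0,0,0,34]
    - [0,0,0,0,34]

```text
time_s: 10.08
tcp_pos: [0.5654, -0.2243, 0.0417]
ee_rot: [[-0.998, -0.07, 0.0], [-0.07, 0.998, -0.0], [-0.0, -0.0, -1.0]]
wrist_force: [0.7, 0.9, -0.2]
gripper_width: 0.453
gripper_force: 30.0
```

Call:
servo_tool:
  targets:
    - [0,0,0.2,0,34]
    - [0,0,0.7,0,34]
    - [0,0,1.4,0,34]
    - [0,0,2.2,0,34]
    - [0,0,2.9,0,34]

```text
time_s: 10.5
tcp_pos: [0.5649, -0.2242, 0.1298]
ee_rot: [[-0.998, -0.07, -0.001], [-0.07, 0.998, 0.0], [0.001, 0.0, -1.0]]
wrist_force: [0.1, -0.4, -1.4]
gripper_width: 0.456
gripper_force: 30.0
```

Call:
servo_tool:
  targets:
    - [0,0,0.1,0,34]
    - [0.1,0,0.1,0,34]
    - [0.2,0.02,0.1,0,34]
    - [0.33,0.02,0.1,0,34]
    - [0.33,0.02,0.1,0,34]

```text
time_s: 10.92
tcp_pos: [0.5752, -0.2234, 0.1298]
ee_rot: [[-0.998, -0.07, -0.002], [-0.07, 0.998, 0.0], [0.002, 0.001, -1.0]]
wrist_force: [0.5, 0.2, -1.0]
gripper_width: 0.449
gripper_force: 30.0
```

```bash
python3 - <<'E'
from h import *
np.set_printoptions(precision=4,suppress=True)
snap('scene','s6');snap('wrist','w6')
s=r.sense();print(s['tcp_pos'],s['gripper_force'],s['wrist_force'])
a=cv2.imread('pics/s6.png')[210:330,260:420];b=cv2.imread('pics/w6.png')
cv2.imwrite('pics/m6.png',np.hstack([cv2.resize(a,(400,300),interpolation=cv2.INTER_CUBIC),cv2.resize(b,(400,300))]))
E
```

```text
[ 0.5747 -0.2235  0.1301] 29.993879199028015 [ 0.4327 -0.2355 -1.8206]
```

View pics/m6.png

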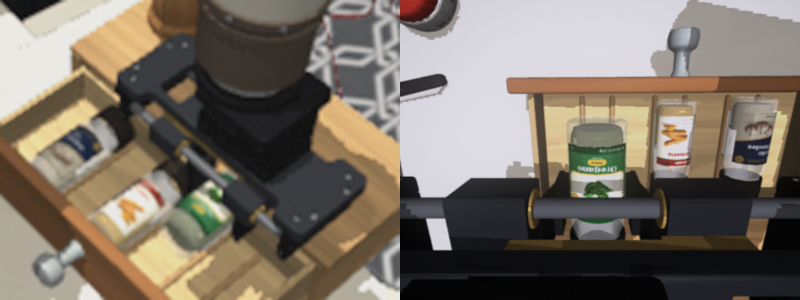

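Call:
servo_tool:
  targets:
    - [0,0,-0.3,0,34]
    - [0,0,-0.6,0,34]
    - [0,0,-0.85,0,34]
    - [0,0,-0.95,0,34]
    - [0,0,-1.0,0,34]

```text
time_s: 11.43
tcp_pos: [0.5739, -0.2236, 0.1006]
ee_rot: [[-0.998, -0.07, -0.004], [-0.07, 0.998, 0.0], [0.004, 0.001, -1.0]]
wrist_force: [-2.7, 0.4, 2.8]
gripper_width: 0.454
gripper_force: 30.0
```

Call:
servo_tool:
  targets:
    - [0,0,-0.08,0,34]
    - [0,0,-0.16,0,34]
    - [0,0,-0.2,0,34]
    - [0,0,-0.2,0,34]
    - [0,0,-0.2,0,34]

```text
time_s: 11.85
tcp_pos: [0.5747, -0.2239, 0.0959]
ee_rot: [[-0.998, -0.069, -0.0], [-0.069, 0.998, -0.0], [0.0, -0.0, -1.0]]
wrist_force: [-3.9, -0.7, 3.8]
gripper_width: 0.454
gripper_force: 30.0
```

Call:
servo_tool:
  targets:
    - [0,0,-0.08,0,34]
    - [0,0,-0.16,0,34]
    - [0,0,-0.2,0,34]
    - [0,0,-0.2,0,34]
    - [0,0,-0.2,0,34]

```text
time_s: 12.27
tcp_pos: [0.5746, -0.2238, 0.0895]
ee_rot: [[-0.998, -0.069, -0.001], [-0.069, 0.998, 0.0], [0.001, 0.0, -1.0]]
wrist_force: [-5.2, -1.4, 4.0]
gripper_width: 0.456
gripper_force: 30.0
```

```bash
python3 - <<'E'
from h import *
np.set_printoptions(precision=4,suppress=True)
s=r.sense();print(s['tcp_pos'],s['wrist_force'],s['moment'],s['gripper_width'])
E
```

```text
[ 0.5746 -0.2238  0.0895] [-5.2364 -1.3841  4.0188] [-0.1881  1.1393 -0.0676] 0.4563709451568923
```

Call:
servo_tool:
  targets:
    - [0,0,-0.05,0,34]
    - [0,0,-0.1,0,34]
    - [0,0,-0.12,0,34]
    - [0,0,-0.12,0,34]
    - [0,0,-0.12,0,34]

```text
time_s: 12.68
tcp_pos: [0.5745, -0.2237, 0.0858]
ee_rot: [[-0.998, -0.069, -0.001], [-0.069, 0.998, 0.0], [0.001, 0.0, -1.0]]
wrist_force: [-5.7, -0.9, 4.2]
gripper_width: 0.456
gripper_force: 30.0
```

Call:
servo_tool:
  targets:
    - [-0.02,0,0.3,0,34]
    - [-0.05,0,0.9,0,34]
    - [-0.1,0,1.7,0,34]
    - [-0.2,0,2.5,0,34]
    - [-0.3,0,3.3,0,34]

```text
time_s: 13.1
tcp_pos: [0.5673, -0.2233, 0.1861]
ee_rot: [[-0.998, -0.07, 0.003], [-0.07, 0.998, 0.0], [-0.003, -0.0, -1.0]]
wrist_force: [-0.5, -0.9, -1.5]
gripper_width: 0.449
gripper_force: 30.0
```

Call:
servo_tool:
  targets:
    - [0,0,0.5,0,34]
    - [0,0,1.0,0,34]
    - [0,0,1.5,0,34]
    - [0,0,1.7,0,34]
    - [0,0,1.7,0,34]

```text
time_s: 13.52
tcp_pos: [0.5678, -0.2236, 0.238]
ee_rot: [[-0.998, -0.07, 0.006], [-0.07, 0.998, -0.001], [-0.006, -0.001, -1.0]]
wrist_force: [1.1, 0.3, -1.7]
gripper_width: 0.455
gripper_force: 30.0
```

```bash
python3 - <<'E'
from h import *
np.set_printoptions(precision=4,suppress=True)
snap('scene','s7');snap('wrist','w7')
s=r.sense();print(s['tcp_pos'],s['wrist_force'],s['joints'],s['time_s'])
a=cv2.imread('pics/s7.png')[160:310,240:440];b=cv2.imread('pics/w7.png')[120:360,120:440]
cv2.imwrite('pics/m7.png',np.hstack([cv2.resize(a,(400,300),interpolation=cv2.INTER_CUBIC),cv2.resize(b,(400,300))]))
# candidate base centre pixel for tilts, wrist cam
for th in (0,10,20,30):
    t=np.radians(th);e=np.array([.9976,.0698,0]);ax=e*np.cos(t)+np.array([0,0,np.sin(t)])
    p=s['tcp_pos']-[0,0,.003]; b=p-.0525*ax
    up=-e*np.sin(t)+np.array([0,0,np.cos(t)])
    print(th,[proj(n,b+d*up) for n in('w7','s7') for d in(.0205,-.0205)])
E
```

```text
[ 0.5662 -0.2233  0.2353] [-0.5622 -0.0526 -1.0383] [ -6.3192  20.6247  -2.3226  -0.0473 -67.0484 -79.6647] 13.6167
0 [(np.float64(277.65684830096063), np.float64(173.01571843208973)), (np.float64(277.28406497299335), np.float64(159.28547759338826)), (np.float64(331.0896571214575), np.float64(268.03924481018026)), (np.float64(329.1998699354639), np.float64(281.8982360642595))]
10 [(np.float64(277.5622212742505), np.float64(162.86086655024124)), (np.float64(277.21583462603536), np.float64(164.90234404177585)), (np.float64(329.5200562298191), np.float64(272.1218820046499)), (np.float64(330.52140244701076), np.float64(283.49161961136474))]
20 [(np.float64(277.46982096907163), np.float64(157.41316439870278)), (np.float64(277.15665787019856), np.float64(172.65320751048603)), (np.float64(328.63603620505575), np.float64(275.77205321020836)), (np.float64(332.42544057509525), np.float64(284.35265672817343))]
30 [(np.float64(277.3829715681784), np.float64(156.08422762833118)), (np.float64(277.1064251751891), np.float64(182.09104058333273)), (np.float64(328.451348740423), np.float64(278.87850611582775)), (np.float64(334.83942775734783), np.float64(284.47620391644045))]
```

```bash
python3 - <<'E'
from h import *
from scipy.optimize import brentq
np.set_printoptions(precision=4,suppress=True)
e=np.array([.9976,.0698,0])
def pt(tcp,th,d):  # top line of jar, d from base
    t=np.radians(th);ax=e*np.cos(t)+np.array([0,0,np.sin(t)]);up=-e*np.sin(t)+np.array([0,0,np.cos(t)])
    return tcp-[0,0,.003]+(d-.0525)*ax+.0205*up
w={'w6':np.array([.5747,-.2235,.1301]),'w7':np.array([.5662,-.2233,.2353])}
for n in w:
    im=cv2.imread(f'pics/{n}.png').astype(int);
    g=(im[:,:,1]-np.maximum(im[:,:,0],im[:,:,2]))>20
    rows=np.where(g[:,262:294].sum(1)>16)[0];print(n,rows.min(),rows.max(),'cols',np.where(g[rows.min()+3])[0][[0,-1]])
    for th in (0,5,10,15,20,25,30):
        print(th,[round(float(proj(n,pt(w[n],th,d))[1]),1) for d in (0,.01,.015,.02,.025,.03)])
E
```

```text
w6 207 311 cols [255 314]
0 [174.4, 198.2, 209.8, 221.1, 232.3, 243.1]
5 [168.7, 192.3, 203.9, 215.3, 226.6, 237.7]
10 [164.2, 187.4, 198.8, 210.2, 221.5, 232.7]
15 [160.9, 183.4, 194.6, 205.7, 216.9, 228.1]
20 [158.7, 180.3, 191.1, 202.0, 213.0, 224.0]
25 [157.6, 178.1, 188.5, 199.0, 209.6, 220.4]
30 [157.4, 176.7, 186.6, 196.7, 206.9, 217.2]
w7 190 260 cols [256 307]
0 [172.9, 196.7, 208.1, 219.4, 230.4, 241.2]
5 [167.2, 190.8, 202.3, 213.6, 224.8, 235.9]
10 [162.8, 185.8, 197.2, 208.5, 219.7, 230.9]
15 [159.5, 181.8, 193.0, 204.1, 215.2, 226.3]
20 [157.3, 178.8, 189.6, 200.4, 211.3, 222.2]
25 [156.2, 176.6, 186.9, 197.4, 207.9, 218.6]
30 [156.0, 175.2, 185.1, 195.1, 205.2, 215.5]
```

View pics/m7.png

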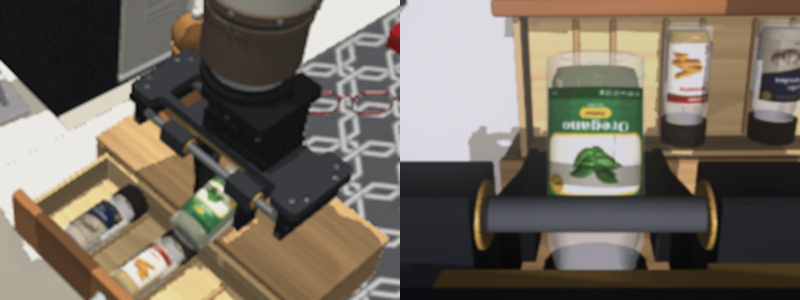

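```bash
python3 - <<'E'
from h import *
from scipy.optimize import minimize
e=np.array([.9976,.0698,0]);f=np.array([-.0698,.9976,0])
w={'w6':np.array([.5747,-.2235,.1301]),'w7':np.array([.5662,-.2233,.2353])}
D,PH=np.meshgrid(np.linspace(.008,.052,60),np.linspace(-.6,.6,25),indexing='ij')
C={n:np.load(f'pics/{n}.npz') for n in w}
def strip(n,th,off,dz=0,dy=0):
    t=np.radians(th);ax=e*np.cos(t)+np.array([0,0,np.sin(t)]);up=-e*np.sin(t)+np.array([0,0,np.cos(t)])
    P=w[n]-[0,0,.003+dz]+dy*f+(D[...,None]+off-.0525)*ax+.0205*(np.cos(PH)[...,None]*up+np.sin(PH)[...,None]*f)
    c=C[n];T=np.linalg.inv(c['world_from_camera']);q=P@T[:3,:3].T+T[:3,3]
    u=(c['fx']*q[...,0]/q[...,2]+c['cx']).astype(np.float32);v=(c['fy']*q[...,1]/q[...,2]+c['cy']).astype(np.float32)
    return cv2.remap(c['pixels'].astype(np.float32),u,v,cv2.INTER_LINEAR)
A=strip('w6',0,0); 
def cost(x,A):
    B=strip('w7',x[0],x[1]/1e3,0,x[2]/1e3)
    return -np.mean([np.corrcoef(A[...,k].ravel(),B[...,k].ravel())[0,1] for k in range(3)])
for t0 in(-3,0,3):
    A=strip('w6',t0,0); best=min((cost((th,o,y),A),th,o,y) for th in range(0,34,2) for o in range(-8,9,2) for y in(-2,0,2))
    m=minimize(cost,best[1:],args=(A,),method='Nelder-Mead');print(t0,m.x,m.fun)
E
```

```text
-3 [1.63172152e+01 1.98202795e+00 1.85895480e-04] -0.6582466618286409
0 [ 9.97404342e+00 -2.06356618e+00  2.80133214e-05] -0.6613084735271492
3 [ 1.58185784e-04 -8.19394848e+00 -4.48338248e-05] -0.7191338075969825
```

```bash
python3 - <<'E'
from h import *
for n,c in(('w6',285),('w7',282)):
    im=np.load(f'pics/{n}.npz')['pixels'].astype(int)
    rows=range(150,272,2)
    print(n);print(' '.join(f"{v}:{','.join(str(x) for x in im[v:v+2,c-22:c-14].mean((0,1)).astype(int))}" for v in rows))
    g=(im[:,:,1]-np.maximum(im[:,:,0],im[:,:,2]))>20
    print('green extents',[(v,*np.where(g[v,200:360])[0][[0,-1]]+200) for v in range(190,262,6) if g[v,200:360].sum()>5])
    # width of jar from gradient
E
```

```text
w6
150:218,204,154 152:218,203,153 154:218,205,155 156:219,205,155 158:218,203,154 160:218,203,159 162:217,206,179 164:205,195,168 166:187,177,148 168:182,171,142 170:175,163,136 172:130,125,113 174:102,102,90 176:109,109,97 178:115,114,103 180:112,111,102 182:112,112,102 184:120,122,106 186:127,129,110 188:127,129,109 190:126,129,109 192:126,129,109 194:128,131,111 196:126,130,110 198:126,129,109 200:126,129,109 202:126,129,110 204:113,116,102 206:62,77,58 208:46,71,42 210:46,72,43 212:46,71,43 214:48,78,47 216:58,103,64 218:66,117,75 220:75,123,83 222:119,140,80 224:197,178,81 226:198,171,77 228:193,166,76 230:170,162,77 232:83,122,77 234:139,163,147 236:179,192,186 238:160,177,168 240:94,137,106 242:110,134,71 244:210,198,131 246:217,215,214 248:217,215,223 250:217,215,223 252:215,214,219 254:155,157,146 256:65,81,55 258:54,80,45 260:50,74,42 262:44,62,37 264:43,61,36 266:46,69,39 268:44,64,36 270:58,91,49
green extents [(208, np.int64(255), np.int64(309)), (214, np.int64(238), np.int64(314)), (220, np.int64(238), np.int64(314)), (226, np.int64(238), np.int64(314)), (232, np.int64
[... 708 characters left out ...]
 230:216,214,221 232:216,215,222 234:216,214,222 236:216,214,221 238:199,199,199 240:158,168,152 242:124,147,115 244:102,131,92 246:81,110,71 248:70,100,60 250:68,100,58 252:55,72,49 254:56,71,49 256:54,77,48 258:60,88,53 260:83,107,74 262:148,150,138 264:168,164,157 266:168,164,157 268:194,191,193 270:216,214,222
green extents [(190, np.int64(259), np.int64(295)), (196, np.int64(256), np.int64(301)), (202, np.int64(240), np.int64(312)), (208, np.int64(240), np.int64(312)), (214, np.int64(240), np.int64(312)), (220, np.int64(240), np.int64(312)), (238, np.int64(274), np.int64(279)), (244, np.int64(263), np.int64(285)), (250, np.int64(260), np.int64(292)), (256, np.int64(264), np.int64(274))]
```

```bash
python3 - <<'E'
from h import *
from scipy.optimize import brentq,least_squares
e=np.array([.9976,.0698,0]);f=np.array([-.0698,.9976,0])
w={'w6':np.array([.5747,-.2235,.1301]),'w7':np.array([.5662,-.2233,.2353])}
C={n:np.load(f'pics/{n}.npz') for n in w}
def row(n,th,d,y=.008,k=1):
    t=np.radians(th);ax=e*np.cos(t)+np.array([0,0,np.sin(t)]);up=-e*np.sin(t)+np.array([0,0,np.cos(t)])
    return proj(n,w[n]-[0,0,.003]+(d-.0525)*ax+up*np.sqrt(.0205**2-y**2)-f*y)[k]
a=[205.5,215,222,231,234,240,243.5,255];b=[188.5,198,206,213,216.5,223.5,226.5,239]
for t0 in(-2,0,2):
    ds=[brentq(lambda d:row('w6',t0,d)-v,0,.06) for v in a]
    def wid(n,th,d): return row(n,th,d,-.0203,0)-row(n,th,d,.0203,0)
    R=lambda x:[row('w7',x[0],d+x[1]/1e3)-v for d,v in zip(ds,b)]+[2*(wid('w7',x[0],ds[2]+x[1]/1e3)/wid('w6',t0,ds[2])*76-72)]
    m=least_squares(R,[15,0]);print(t0,m.x,m.fun.round(1),np.sqrt(np.diag(np.linalg.inv(m.jac.T@m.jac))),wid('w6',t0,ds[2]))
E
```

```text
-2 [11.92916613 -0.60711669] [-0.1 -0.2 -1.2  0.9  0.5 -0.3  0.4 -0.  -0.1] [1.81131024 0.69312958] 85.86577378104278
0 [14.21100294 -0.80685291] [ 0.2 -0.  -1.1  0.9  0.5 -0.4  0.2 -0.3 -0. ] [1.89453558 0.68563679] 85.10335480821809
2 [16.36831037 -1.04338043] [ 0.5  0.1 -1.   0.9  0.5 -0.5  0.1 -0.6  0.1] [1.96750102 0.6759086 ] 84.39311834165414
```

Call:
servo_tool:
  targets:
    - [0.1,0,-0.8,0,34]
    - [0.2,0,-1.8,0,34]
    - [0.3,0,-2.8,0,34]
    - [0.3,0,-3.7,0,34]
    - [0.3,0,-4.4,0,34]

```text
time_s: 14.03
tcp_pos: [0.5734, -0.2231, 0.0998]
ee_rot: [[-0.998, -0.069, -0.005], [-0.069, 0.998, 0.001], [0.005, 0.002, -1.0]]
wrist_force: [0.2, 0.4, -1.9]
gripper_width: 0.453
gripper_force: 30.0
```

Call:
servo_tool:
  targets:
    - [0,0,-0.3,0,34]
    - [0,0,-0.5,0,34]
    - [0,0,-0.6,0,34]
    - [0,0,-0.7,0,34]
    - [0,0,-0.76,0,34]

```text
time_s: 14.45
tcp_pos: [0.5739, -0.2237, 0.0823]
ee_rot: [[-0.998, -0.07, -0.002], [-0.07, 0.998, 0.0], [0.002, 0.0, -1.0]]
wrist_force: [-6.3, 1.3, 3.0]
gripper_width: 0.454
gripper_force: 30.0
```

Call:
servo_tool:
  targets:
    - [0,0,0,0,34]
    - [0,0,0,0,34]
    - [-0.02,0,0.3,0,34]
    - [-0.05,0,0.9,0,34]
    - [-0.1,0,1.7,0,34]

```text
time_s: 14.87
tcp_pos: [0.5723, -0.2236, 0.1327]
ee_rot: [[-0.998, -0.07, 0.0], [-0.07, 0.998, 0.0], [-0.0, 0.0, -1.0]]
wrist_force: [-0.3, 0.4, -2.0]
gripper_width: 0.454
gripper_force: 30.0
```

Call:
servo_tool:
  targets:
    - [-0.1,0,0.8,0,34]
    - [-0.2,0,1.8,0,34]
    - [-0.2,0,2.8,0,34]
    - [-0.2,0,3.46,0,34]
    - [-0.2,0,3.46,0,34]

```text
time_s: 15.28
tcp_pos: [0.5696, -0.2247, 0.244]
ee_rot: [[-0.997, -0.071, 0.015], [-0.071, 0.997, -0.004], [-0.015, -0.005, -1.0]]
wrist_force: [0.5, -0.4, 0.2]
gripper_width: 0.457
gripper_force: 30.0
```

```bash
python3 - <<'E'
from h import *
c=snap('wrist','w8');s=r.sense();print(s['tcp_pos'],s['time_s'],s['joints'].round(1))
im=c['pixels'].astype(int);c=282
print(' '.join(f"{v}:{','.join(str(x) for x in im[v:v+2,c-22:c-14].mean((0,1)).astype(int))}" for v in range(160,262,2)))
g=(im[:,:,1]-np.maximum(im[:,:,0],im[:,:,2]))>20
print('green extents',[(v,*np.where(g[v,200:360])[0][[0,-1]]+200) for v in range(190,232,6) if g[v,200:360].sum()>5])
E
```

```text
[ 0.56829045 -0.2240142   0.24070449] 15.3333 [ -6.3  20.3  -2.    0.  -67.1 -79.7]
160:198,180,159 162:203,186,165 164:202,185,165 166:202,185,164 168:198,182,164 170:152,148,133 172:125,127,110 174:125,127,110 176:126,128,110 178:126,129,111 180:128,130,111 182:127,130,111 184:125,128,109 186:83,96,73 188:52,74,48 190:52,74,48 192:52,74,48 194:55,84,54 196:65,108,70 198:71,119,78 200:71,118,77 202:98,128,75 204:139,151,79 206:148,155,79 208:138,149,77 210:100,130,73 212:85,125,91 214:162,175,168 216:178,189,184 218:167,182,174 220:94,135,102 222:124,142,75 224:213,203,140 226:217,215,217 228:217,215,222 230:217,215,222 232:217,215,221 234:206,205,207 236:167,173,162 238:131,151,121 240:108,135,96 242:85,114,73 244:71,99,59 246:73,107,60 248:68,97,57 250:58,72,48 252:56,76,47 254:59,85,50 256:71,98,61 258:125,134,115 260:165,161,153
green extents [(190, np.int64(257), np.int64(302)), (196, np.int64(245), np.int64(307)), (202, np.int64(240), np.int64(312)), (208, np.int64(240), np.int64(312)), (214, np.int64(240), np.int64(312)), (220, np.int64(240), np.int64(312))]
```

Call:
servo_tool:
  targets:
    - [-0.2,0.2,0,0.08,34]
    - [-0.5,0.5,0,0.18,34]
    - [-0.85,1.0,0,0.28,34]
    - [-1.2,1.5,0,0.39,34]
    - [-1.6,2.0,0,0.499,34]

```text
time_s: 15.75
tcp_pos: [0.5175, -0.163, 0.235]
ee_rot: [[-0.84, -0.543, -0.001], [-0.543, 0.84, 0.0], [0.0, 0.001, -1.0]]
wrist_force: [0.5, -0.5, -1.0]
gripper_width: 0.453
gripper_force: 30.0
```

Call:
servo_tool:
  targets:
    - [-0.3,0.5,0,0.1,34]
    - [-0.6,1.0,0,0.2,34]
    - [-0.85,1.5,0,0.3,34]
    - [-1.1,2.05,0,0.4,34]
    - [-1.3,2.6,0,0.499,34]

```text
time_s: 16.17
tcp_pos: [0.4782, -0.0849, 0.2353]
ee_rot: [[-0.478, -0.878, -0.0], [-0.878, 0.478, 0.0], [-0.0, 0.001, -1.0]]
wrist_force: [0.3, 0.0, -1.4]
gripper_width: 0.453
gripper_force: 30.0
```

Call:
servo_tool:
  targets:
    - [-0.2,0.55,0,0.1,34]
    - [-0.4,1.1,0,0.2,34]
    - [-0.6,1.7,0,0.3,34]
    - [-0.8,2.25,0,0.4,34]
    - [-1.0,2.8,0,0.499,34]

```text
time_s: 16.58
tcp_pos: [0.4485, -0.0008, 0.2354]
ee_rot: [[0.001, -1.0, -0.0], [-1.0, -0.001, 0.0], [-0.0, 0.0, -1.0]]
wrist_force: [0.2, -0.3, -1.3]
gripper_width: 0.454
gripper_force: 30.0
```

Call:
servo_tool:
  targets:
    - [-0.2,0.55,0,0.1,34]
    - [-0.4,1.1,0,0.2,34]
    - [-0.6,1.7,0,0.3,34]
    - [-0.75,2.25,0,0.4,34]
    - [-0.84,2.8,0,0.499,34]

```text
time_s: 17.0
tcp_pos: [0.4231, 0.0832, 0.2355]
ee_rot: [[0.479, -0.878, -0.0], [-0.878, -0.479, 0.0], [-0.001, 0.0, -1.0]]
wrist_force: [0.7, 0.4, -0.6]
gripper_width: 0.456
gripper_force: 30.0
```

Call:
servo_tool:
  targets:
    - [0,0.55,0,0.1,34]
    - [0,1.1,0,0.2,34]
    - [0,1.7,0,0.3,34]
    - [0,2.2,0,0.4,34]
    - [0,2.6,0,0.499,34]

```text
time_s: 17.42
tcp_pos: [0.4236, 0.1615, 0.2354]
ee_rot: [[0.841, -0.541, -0.0], [-0.541, -0.841, 0.0], [-0.0, -0.0, -1.0]]
wrist_force: [-0.6, -0.3, -2.0]
gripper_width: 0.456
gripper_force: 30.0
```

Call:
servo_tool:
  targets:
    - [0,0.45,0,0.1,34]
    - [0,0.85,0,0.2,34]
    - [0,1.2,0,0.3,34]
    - [0,1.5,0,0.4,34]
    - [0,1.65,0,0.498,34]

```text
time_s: 17.83
tcp_pos: [0.4238, 0.2109, 0.2353]
ee_rot: [[0.997, -0.073, -0.0], [-0.073, -0.997, 0.0], [-0.0, -0.0, -1.0]]
wrist_force: [-0.4, 0.5, -2.3]
gripper_width: 0.46
gripper_force: 30.0
```

```bash
python3 - <<'E'
from h import *
for n in('wrist','scene','top'): snap(n,n+'9')
s=r.sense();print(s['tcp_pos'],s['time_s'],np.degrees(np.arctan2(s['ee_rot'][1,0],s['ee_rot'][0,0])),s['gripper_force'],s['wrist_force'])
# phone shift check: top image difference near the phone
a=cv2.imread('pics/top0.png');b=cv2.imread('pics/top9.png')
for nm,(x,y,w,h) in {'mug':(125,200,50,60),'phone':(192,203,50,50),'pepper':(300,125,35,50),'pen':(125,258,75,57)}.items():
    res=cv2.matchTemplate(b[y-8:y+h+8,x-8:x+w+8],a[y:y+h,x:x+w],cv2.TM_CCOEFF_NORMED);print(nm,cv2.minMaxLoc(res)[1::2])
E
```

```text
[0.42362398 0.20999129 0.23540687] 17.9833 -4.623166441786938 29.995924283102795 [ 0.29138279 -0.47743168 -0.13528249]
mug (0.8694140315055847, (8, 8))
phone (0.9360098838806152, (8, 8))
pepper (0.9897171258926392, (8, 8))
pen (0.24144740402698517, (8, 8))
```

Call:
servo_tool:
  targets:
    - [0,0,-0.08,0,34]
    - [0,0,-0.15,0,34]
    - [0,0,-0.18,0,34]
    - [0,0,-0.18,0,34]
    - [0,0,-0.18,0,34]

```text
time_s: 18.4
tcp_pos: [0.4239, 0.2096, 0.2305]
ee_rot: [[0.997, -0.08, -0.0], [-0.08, -0.997, -0.0], [-0.0, 0.0, -1.0]]
wrist_force: [0.4, -0.7, -1.6]
gripper_width: 0.457
gripper_force: 30.0
```

Call:
servo_tool:
  targets:
    - [0,0,0,0,34]
    - [0,0,0,0,34]
    - [0,0,0,0,34]
    - [0,0,0,0,34]
    - [0,0,0,0,34]

```text
time_s: 18.82
tcp_pos: [0.4239, 0.2099, 0.2306]
ee_rot: [[0.997, -0.079, 0.0], [-0.079, -0.997, 0.0], [0.0, -0.0, -1.0]]
wrist_force: [-0.4, 0.5, -1.7]
gripper_width: 0.454
gripper_force: 30.0
```

```bash
python3 - <<'E'
from h import *
np.set_printoptions(precision=4,suppress=True)
c=snap('wrist','w10');s=r.sense();p=s['tcp_pos'];print(p,s['gripper_force'],s['joint_velocities'].round(1))
im=c['pixels'].astype(int);c=282
for k in(-22,14): print(' '.join(f"{v}:{','.join(str(x) for x in im[v:v+2,c+k:c+k+8].mean((0,1)).astype(int))}" for v in range(164,240,2)))
h=np.radians(175.4);L=np.array([.569,.1985,.1745]);y=np.radians(175.5)
z=np.array([np.cos(y)*.94,np.sin(y)*.94,.342]);x=np.array([np.sin(y),-np.cos(y),0]);x=-np.array([np.sin(y),-np.cos(y),0]) ;yy=np.cross(z,x)
for th in(14,18.5,22):
    t=np.radians(th);ax=np.array([np.cos(h)*np.cos(t),np.sin(h)*np.cos(t),np.sin(t)])
    b=p-[0,0,.003]-.0527*ax-L;print(th,b@x,b@yy,b@z,np.arccos(ax@z))
E
```

```text
[0.4239 0.2099 0.2306] 29.99636601703969 [-0.   0.1 -0.1  0.1 -0.  -0.1]
164:222,217,218 166:222,217,218 168:218,214,215 170:177,178,170 172:149,153,136 174:149,153,136 176:150,154,136 178:150,155,136 180:151,155,136 182:151,155,136 184:150,154,136 186:101,110,94 188:47,63,48 190:47,63,48 192:47,62,48 194:48,67,50 196:54,84,60 198:58,92,66 200:58,92,65 202:75,98,63 204:110,114,65 206:123,119,66 208:115,116,65 210:85,102,62 212:64,94,69 214:121,135,127 216:145,156,150 218:140,151,145 220:80,108,88 222:91,104,60 224:180,157,101 226:198,190,171 228:200,196,185 230:201,196,186 232:199,195,185 234:185,182,172 236:145,148,134 238:110,122,99
164:216,213,213 166:217,213,215 168:216,213,215 170:209,206,205 172:169,170,162 174:145,149,135 176:144,149,133 178:146,150,134 180:147,151,133 182:147,152,133 184:146,151,133 186:114,122,105 188:57,69,57 190:72,87,75 192:77,92,80 194:57,72,58 196:55,77,58 198:58,86,63 200:59,86,63 202:57,84,61 204:56,84,60 206:55,83,59 208:55,84,59 210:53,82,57 212:56,84,60 214:81,102,85 216:96,114,101 218:96,114,100 220:93,113,98 222:96,104,70 224:165,145,96 226:181,174,158 228:183,178,168 230:183,178,168 232:183,179,168 234:184,179,169 236:184,179,170 238:184,180,171
14 0.00012960634016718 0.005625199169114782 0.10252053695347892 0.10188824295253404
18.5 0.00012758537532940074 0.0014948771417760132 0.10225033410122655 0.010856326342430212
22 0.00012564096173111033 -0.0017247567163974284 0.10226478021876884 0.025809598916174056
```

```bash
python3 -c "
from station import r
print(r.finish_job())"
```

```text
the job is handed in; nothing more can be done
None
```

The job is handed in: the green jar is held about 102 mm in front of the phone's lens by my measurements, base towards it and within about 5 mm of the line of sight. Its tilt is estimated at 18–19° against the 20° wanted, the drawer is fully open, the other two jars were left in it and the phone measured unmoved; the judge returned no verdict.

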